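Seat the push nut with the setting punch

TASK

A push nut has been started on the upright pin of the orange feeding ring. Fetch the blue-handled hollow punch, slip it over the pin and press the nut straight down until it sits tight on the grey rubber buffer: the rubber itself should be squeezed firmly, with about 10 N and never more than 18 N, not counting the drag of the nut's teeth. Then lift the punch off and stand it upright on the bare steel strip, clear of the slate, leaving the nut gripping tight and the ramekin, canister and tea strainer where they are.

Things in the scene. Friction and masses are not known exactly. Their poses are not given: they have to be found in the camera images.
- punch_center (a point): Setting punch, a loose hollow tube 75 mm tall, 150 g, standing upright on the steel strip; a 14 mm bore runs right through. From the bottom: dark steel foot 32 mm across, 40 mm tall; blue flange 44 mm across, 5 mm thick; blue round neck 26 mm across, 30 mm tall, to grip. This point: on its axis half-way up, 37.5 mm above the foot, 7.5 mm below the flange's top, on which fingertips can push.
- punch_base (a point): Centre of the punch's lower end, which bears on the nut. z up the punch's axis.
- nut_top (a point): Centre of the top of the brass push nut, a toothed disc 26 mm across, 6 mm thick, around the pin. At the start its top is 10 mm below the pin's tip. It only slides along the pin: the teeth drag with a steady 9 N or so all the way, and hold it where it is left.
- pin_tip (a point): Tip of the plain upright steel pin, 10 mm across, fixed in the feeder's hub; its top 7 mm taper to 3 mm across. z up the pin. The hub's top is 65 mm below the tip. The pin passes up the bore of the punch as the nut is pressed down.
- feeder: Feeder, fixed: a slate slab 200 x 150 x 12 mm (along its x and y) with an orange plastic feeding ring 132 mm across lying on it, three spokes and a hub 46 mm across, 20 mm tall, at the middle. Origin: centre of the slate's underside, below the pin, 97 mm below the pin's tip. The steel strip is 6 mm thick; the slate stands on it.
- buffer: Grey rubber buffer, 35 mm across, around the pin on top of the hub. Origin: centre of its foot on the hub's top, 65 mm below the pin's tip. Its own height differs from one feeder to the next, anywhere from 5 to 29 mm above that foot, and is not measured: it must be felt. From first touch its resistance jumps to about 3 N and then grows by 7 N per mm of squeeze, on top of the teeth's drag.
- ramekin: White ceramic ramekin, 84 mm across, 45 mm tall, loose. Origin: centre of its underside. Bystander.
- canister: Charcoal screw-top canister, 80 mm across, 79 mm tall, loose. Origin: centre of its underside. Bystander.
- strainer: Chrome tea strainer, bowl 62 mm across, 32 mm tall, handle reaching 75 mm out along its +y and a stub 45 mm out along -y, loose. Origin: centre of its underside. Bystander.
There are look-alikes about, which are no part of the job. What is shaped like the part that bears punch_center but brown is not meant.

How it is judged (in metres and radians):
On the way, in this order (a step that is already met when the one before it is completed fails the run):
1. the punch is over the pin, its lower end at least 5 mm below the tip (horizontal distance between punch_base and pin_tip below 0.005 m and z of punch_base in the frame of pin_tip below -0.005 m and angle between punch_base's own z axis and vertical below 0.2 rad), for 0.05 s.
2. the nut, pushed by the punch, squeezes the buffer with more than 6 N (contact force between nut and buffer above 6 N and contact force between punch and nut above 3 N), for 0.1 s.
At the end, for the whole second after the job is handed in: The nut, left alone, still squeezes the buffer with more than 5 N; the punch stands upright (within 0.1 rad) and at rest on the strip, its lower end below 11 mm height and more than 85 mm from the pin's axis (contact force between nut and buffer above 5 N and height (world z) of punch_base below 0.011 m and angle between punch_base's own z axis and vertical below 0.1 rad and horizontal distance between punch_base and feeder above 0.085 m and linear speed of punch below 0.01 m/s); the robot touches nothing.
It fails at once if the buffer is squeezed with more than 18 N (contact force between nut and buffer above 18 N).
It fails at once if the ramekin is moved more than 20 mm (distance of ramekin from where it was at the start of the episode above 0.02 m).
It fails at once if the canister is moved more than 20 mm (distance of canister from where it was at the start of the episode above 0.02 m).
It fails at once if the strainer is moved more than 20 mm (distance of strainer from where it was at the start of the episode above 0.02 m).
It also fails if it takes over 54 s, if anything falls off the work surface, if the arm or the gripper's body presses on something with over 40 N, if the wrist force passes 120 N, or if a joint passes its speed limit or range.

ROBOT

A 6-joint arm with a two-finger parallel gripper is mounted at the origin on the work surface. World frame = base frame: x ahead of the robot, y to its left, z up, the work surface at z = 0. Lengths are in mm, angles in rad, forces in N, time in s.
With the tool pointing down it reaches from about 350 to 850 mm from the base axis. Payload 8.1 kg.
Tool frame: the origin (TCP) lies at the very end of the fingers, on their centre line; the grasp point (between the pads) lies 19 mm behind it; z points along the fingers, x is the direction in which the jaws open and shut, and the axes are right-handed (so a half turn about z gives the same grasp; the last joint's range is limited). The gripper opens to 93 mm and grips with 3 to 60 N. Pads are 15 mm wide; open, the fingers measure 128 mm over their backs; the gripper's body (75 mm by 188 mm) begins 65 mm behind the grasp point.
Start: joints at [-1.288, 0.13, 1.488, -0, 1.523, -0.085], TCP at [215.758, -559.869, 218.635] pointing down, gripper open.
Joint ranges: [-2.96, 2.96], [-0.89, 2.26], [0.02, 2.5], [-1.34, 4.48], [0, 2.73], [-2.66, 2.66]. Speed limits (rad/s): [2.39, 2.39, 2.79, 3.14, 3.14, 3.14].

INTERFACE

Orientations are given as a unit quaternion [x, y, z, w].
In Python, from workcell import sense, camera, get_calibration, sign_off gives the robot as it stands.
- The arm moves only by the tool step_arm, never from a script. Its argument "increments" is a list that holds one entry, the list of rows, each a list of 5 numbers: the closure in counts, from 0 (fully open) to 255 (shut), then the shift along the tool's x, y, z in m, then the turn about the tool's z in rad. In form: [[[fingers, x, y, z, spin], ...]]. A call has 1 to 5 rows; each row shifts and turns the pose as measured when the row begins, along the tool's axes as they then stand; what a row does not reach is not made up. A row lasts 1/8 s, in which the tool goes at most 62.5 mm and 10.7 degrees, less where a joint would pass 70% of its speed; a pose out of reach is approached as far as the arm can. A call with a gripper value outside its range is refused whole. The fingers move at their own pace and stop on an object; the grip force is fixed at half the most. Time passes only in rows, so rows that do not move let the fingers close. It gives the time, the measured TCP pose, the force and the opening at its end, in the units of the state.
- sense(): the state, without advancing time (a new reading comes with each control period).
- camera(name): name is "side" or "top"; returns the picture (400x640x3 uint8, red, green, blue); there is no depth.
- get_calibration(name): a dict with "camera_matrix" (3x3 intrinsics, pixels), "world_from_camera" (4x4, takes a point from camera to world coordinates). Camera axes: x right, y up, looking along -z (the intrinsics and any distortion apply to the point x, -y, -z); pixel columns grow to the right and rows downward; lengths in mm; the calibration is good to about 2 mm. A picture is of the moment at which its call begins. get_calibration takes no time and is no camera call.
- sign_off(): hands the job in, once; it reports no verdict.
The state is a dict: "time": time; "qpos": joint angles; "qvel": joint speeds; "joint_efforts": joint torques, N m; "position": TCP position; "orientation": TCP orientation; "contact_force": force on the tool from outside, world axes, zero at the start; "torque": the same for the moment, N m; "gripper_width": finger opening in mm.
Only numpy, scipy, OpenCV 4.12 (cv2) and the standard library are available. Lean on these libraries where they do the work, as an engineer would, in place of code of your own. Each camera call takes 0.05 s, during which the arm holds its last target.

## Working session

There is one attempt and no reset: what is moved stays moved. The work goes in short steps, Python scripts to look and compute and a tool call to move; the robot and the scene stay as the last step left them, time stands still between calls to the robot, and variables do not carry over. Pictures are saved under pics/ and viewed, and the job is handed in when it is done.

Besides the shell and the picture viewer there is one more tool, called in YAML: its name, and indented under it one key for each argument. step_arm: Moves the arm, as the interface text tells. Its arguments: {"type":"object","properties":{"increments":{"type":"array","items":{"type":"array","items":{"type":"array","items":{"type":"number"}}}}},"required":["increments"]}

```bash
mkdir -p pics
python3 - <<'E'
from workcell import *
import cv2
for n in("side","top"):
    cv2.imwrite(f"pics/{n}0.png",camera(n)[:,:,::-1]); c=get_calibration(n); print(n,c)
print(sense())
E
```

```text
side {'camera_matrix': array([[493.05139042,   0.        , 318.75240202],
       [  0.        , 493.05139042, 198.05912342],
       [  0.        ,   0.        ,   1.        ]]), 'world_from_camera': array([[-7.31924066e-01,  4.77561178e-01, -4.86027246e-01,
        -1.34133335e+02],
       [-6.81278212e-01, -5.00201225e-01,  5.34470516e-01,
         7.21477899e+02],
       [ 1.21309457e-02,  7.22311606e-01,  6.91461339e-01,
         9.48991842e+02],
       [ 0.00000000e+00,  0.00000000e+00,  0.00000000e+00,
         1.00000000e+00]])}
top {'camera_matrix': array([[373.60218303,   0.        , 319.93721049],
       [  0.        , 373.60218303, 197.02305058],
       [  0.        ,   0.        ,   1.        ]]), 'world_from_camera': array([[ 1.91299109e-02,  9.86783709e-01, -1.60909784e-01,
         3.21926040e+02],
       [-9.99808109e-01,  1.95593315e-02,  1.08501564e-03,
         5.48851257e+01],
       [ 4.21796357e-03,  1.60858151e-01,  9.86968522e-01,
         1.13853486e+03],
       [ 0.00000000e+00,  0.00000000e+00,  0.00000000e+00,
         1.00000000e+00]])}
{'time': 0.1, 'qpos': array([-1.28838166e+00,  1.31123890e-01,  1.48911481e+00,  2.41453499e-06,
        1.52304047e+00, -8.54098545e-02]), 'qvel': array([-0.00116308, -0.00085776, -0.00216181, -0.00263158, -0.00018384,
       -0.0009951 ]), 'joint_efforts': array([ 9.64026476e-04, -5.61340463e+01, -4.93097699e+01,  7.70353130e-02,
        2.91773910e-02, -4.92283027e-05]), 'position': array([ 215.62601569, -559.37163514,  217.70003692]), 'orientation': array([ 8.24495373e-01, -5.65868066e-01, -6.51257703e-04, -5.35675906e-04]), 'contact_force': array([ 0.18097083, -0.40556408, -0.55392855]), 'torque': array([-0.04223201,  0.03667264, -0.04420534]), 'gripper_width': 93.03806654070735}
```

View pics/side0.png

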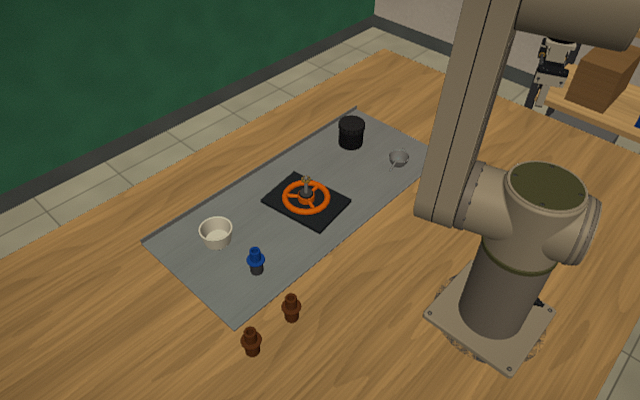

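View pics/top0.png

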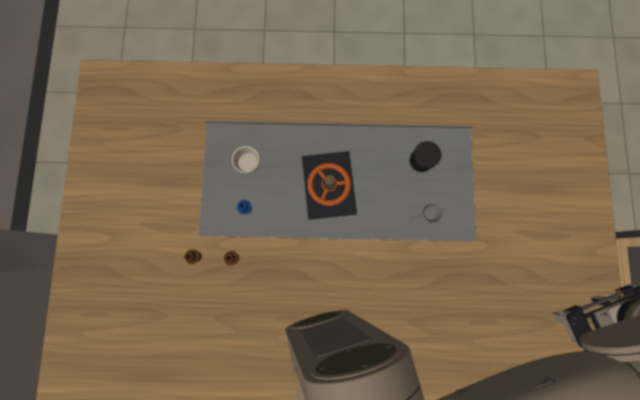

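The blue-necked punch is at side (256,260) and top (244,207). The two brown look-alikes are at side (291,307) and (251,341), top (231,258) and (193,257). The feeder is at side (306,197) and top (329,185). Only the blue one on the strip fits the description; I'll confirm it in an enlarged crop.

```bash
cat > h.py <<'E'
from workcell import *
import cv2, numpy as np
def crop(src,x,y,w,h,s,out):
    im=cv2.imread(src) if isinstance(src,str) else src
    cv2.imwrite(out,cv2.resize(im[y:y+h,x:x+w],None,fx=s,fy=s,interpolation=cv2.INTER_CUBIC))
def ray(n,u,v):
    c=get_calibration(n);K=c["camera_matrix"];T=c["world_from_camera"]
    d=np.linalg.solve(K,[u,v,1.]);d=np.array([d[0],-d[1],-d[2]]);return T[:3,3],T[:3,:3]@d
def atz(n,u,v,z):
    o,d=ray(n,u,v);return o+d*(z-o[2])/d[2]
def proj(n,p):
    c=get_calibration(n);K=c["camera_matrix"];T=c["world_from_camera"]
    q=T[:3,:3].T@(np.array(p,float)-T[:3,3]);q=K@np.array([q[0],-q[1],-q[2]]);return q[:2]/q[2]
def tri(a,b):
    A=[];B=[]
    for n,u,v in(("side",*a),("top",*b)):
        o,d=ray(n,u,v);d/=np.linalg.norm(d);P=np.eye(3)-np.outer(d,d);A.append(P);B.append(P@o)
    return np.linalg.lstsq(np.vstack(A),np.hstack(B),rcond=None)[0]
E
python3 - <<'E'
from h import *
a="pics/side0.png";b="pics/top0.png"
A=[(a,236,238,40,45),(a,256,165,100,72),(b,229,192,30,30),(b,299,147,62,75)]
for i,(s,x,y,w,h) in enumerate(A):
    im=cv2.imread(s)[y:y+h,x:x+w]; A[i]=cv2.resize(im,(395,295),interpolation=cv2.INTER_CUBIC)
cv2.imwrite("pics/c0.png",np.vstack([np.hstack(A[:2]),np.hstack(A[2:])]))
E
```

```text
(no output)
```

View pics/c0.png

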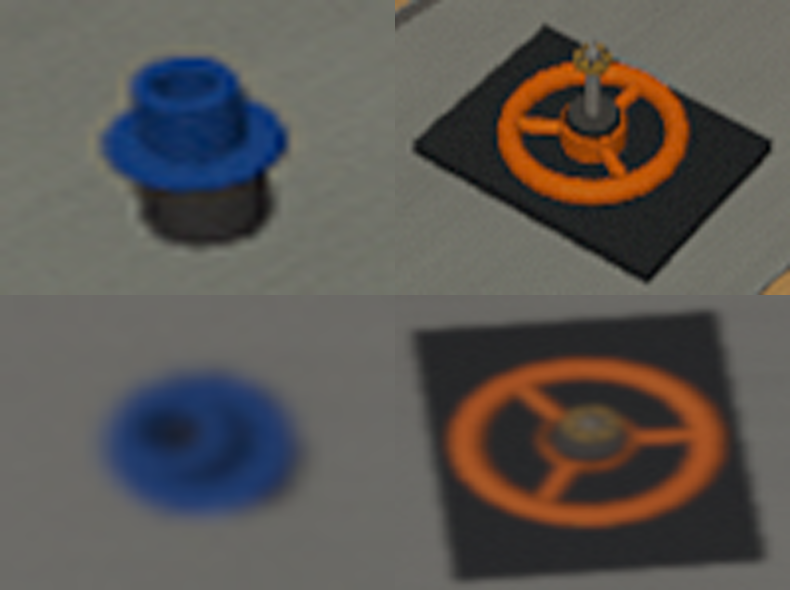

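The crop confirms it: blue flange and neck with a dark foot. Next I'll get the positions by fitting known shapes to the masks in both cameras.

```bash
cat >> h.py <<'E'
from scipy.optimize import least_squares
def circ(x,y,z,r,n=48):
    t=np.linspace(0,2*np.pi,n,endpoint=False);return np.c_[x+r*np.cos(t),y+r*np.sin(t),np.full(n,z)]
def hullc(n,pts):
    p=np.array([proj(n,q) for q in pts],np.float32);h=cv2.convexHull(p);m=cv2.moments(h);return np.array([m['m10']/m['m00'],m['m01']/m['m00']]),m['m00']
def maskc(m,near):
    cs,_=cv2.findContours(m.astype(np.uint8),cv2.RETR_EXTERNAL,cv2.CHAIN_APPROX_NONE)
    c=min((c for c in cs if len(c)>15),key=lambda c:np.linalg.norm(c[:,0].mean(0)-near))
    f=np.zeros(m.shape,np.uint8);cv2.drawContours(f,[c],-1,1,-1);h=cv2.convexHull(c);g=np.zeros(m.shape,np.uint8);cv2.drawContours(g,[h],-1,1,-1)
    M=cv2.moments(g,True);return np.array([M['m10']/M['m00'],M['m01']/M['m00']]),M['m00']
def blue(im): b,g,r=[im[:,:,i].astype(int) for i in range(3)];return (b>r+35)&(b>g+25)
def orange(im): b,g,r=[im[:,:,i].astype(int) for i in range(3)];return (r>150)&(g<130)&(b<70)
def dark(im): return im.max(2)<60
E
python3 - <<'E'
from h import *
I={n:cv2.imread(f"pics/{n}0.png") for n in("side","top")}
near={"side":(256,258),"top":(244,207)}
ob={n:maskc(blue(I[n]),near[n]) for n in I};print(ob)
def pp(x,y,z=6): return np.vstack([circ(x,y,z+40,22),circ(x,y,z+45,22),circ(x,y,z+75,13)])
for ns in(["side"],["top"],["side","top"]):
    s=least_squares(lambda p:np.hstack([hullc(n,pp(*p))[0]-ob[n][0] for n in ns]),[600,200]);print("punch",ns,s.x,s.fun,[hullc(n,pp(*s.x))[1] for n in ns])
s=least_squares(lambda p:np.hstack([hullc(n,pp(*p))[0]-ob[n][0] for n in I]),[600,200,6]);print("punch3",s.x,s.fun)
near={"side":(306,197),"top":(329,185)}
ob={n:maskc(orange(I[n]),near[n]) for n in I};print(ob)
for zz in(23,):
  for ns in(["side"],["top"],["side","top"]):
    s=least_squares(lambda p:np.hstack([hullc(n,circ(p[0],p[1],zz,66))[0]-ob[n][0] for n in ns]),[600,0]);print("ring",ns,s.x,s.fun,[hullc(n,circ(*s.x,zz,66))[1] for n in ns])
s=least_squares(lambda p:np.hstack([hullc(n,circ(*p,66))[0]-ob[n][0] for n in I]),[600,0,20]);print(s.x,s.fun)
F=s.x
for n in I:
  for z in (103,93): print(n,z,proj(n,[F[0],F[1],z]))
# slate
sl={}
for n,lo in(("side",(250,160,110,80)),("top",(295,140,70,90))):
  x,y,w,h=lo;m=np.zeros((400,640),bool);m[y:y+h,x:x+w]=(dark(I[n])|orange(I[n]))[y:y+h,x:x+w];print("slate",n,maskc(m,near[n]))
  sl[n]=maskc(m,near[n])[0]
E
```

```text
{'side': (array([254.8125 , 257.09375]), 288.0), 'top': (array([243.57763975, 206.72670807]), 161.0)}Traceback (most recent call last):
  File "<stdin>", line 7, in <module>
    return func(*args, **kwargs)
    result = trf(vector_fun.fun, vector_fun.jac, x0, f0, J0, lb, ub, ftol, xtol,
                 gtol, max_nfev, x_scale, loss_function, tr_solver,
                 tr_options.copy(), verbose, callback=callback_wrapped)
    return trf_no_bounds(
        fun, jac, x0, f0, J0, ftol, xtol, gtol, max_nfev, x_scale,
        loss_function, tr_solver, tr_options, verbose, callback=callback)
    J = jac(x)
    self._update_jac()
    ~~~~~~~~~~~~~~~~^^
    self.J = self.jac_wrapped(xp_copy(self.x), f0=self.f)
             ~~~~~~~~~~~~~~~~^^^^^^^^^^^^^^^^^^^^^^^^^^^^
    J, dct = approx_derivative(
             ~~~~~~~~~~~~~~~~~^
        self.fun,
        ^^^^^^^^^
    ...<2 lines>...
        **self.finite_diff_options,
        ^^^^^^^^^^^^^^^^^^^^^^^^^^^
    )
    ^
    J, _nfev = _dense_difference(fun_wrapped, x0, f0, h,
               ~~~~~~~~~~~~~~~~~^^^^^^^^^^^^^^^^^^^^^^^^
          
[... 250 characters left out ...]
   f = np.atleast_1d(self.fun(x, *self.args, **self.kwargs))
                      ~~~~~~~~^^^^^^^^^^^^^^^^^^^^^^^^^^^^^^
    return np.atleast_1d(self.fun(x))
                         ~~~~~~~~^^^
    return self.f(x, *self.args, **self.kwargs)
           ~~~~~~^^^^^^^^^^^^^^^^^^^^^^^^^^^^^^
  File "<stdin>", line 7, in <lambda>
  File "h.py", line 23, in hullc
    p=np.array([proj(n,q) for q in pts],np.float32);h=cv2.convexHull(p);m=cv2.moments(h);return np.array([m['m10']/m['m00'],m['m01']/m['m00']]),m['m00']
                ~~~~^^^^^
  File "h.py", line 12, in proj
    c=get_calibration(n);K=c["camera_matrix"];T=c["world_from_camera"]
ValueError: time passes only in moves, steps and waits
```

Run:
```python
from h import *
a=cv2.resize(cv2.imread("pics/side0.png")[165:205,286:326],(400,400),interpolation=cv2.INTER_NEAREST)
b=cv2.resize(cv2.imread("pics/top0.png")[165:205,309:349],(400,400),interpolation=cv2.INTER_NEAREST)
cv2.imwrite("pics/c1.png",np.hstack([a,b]))
```

```text
(no output)
```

View pics/c1.png

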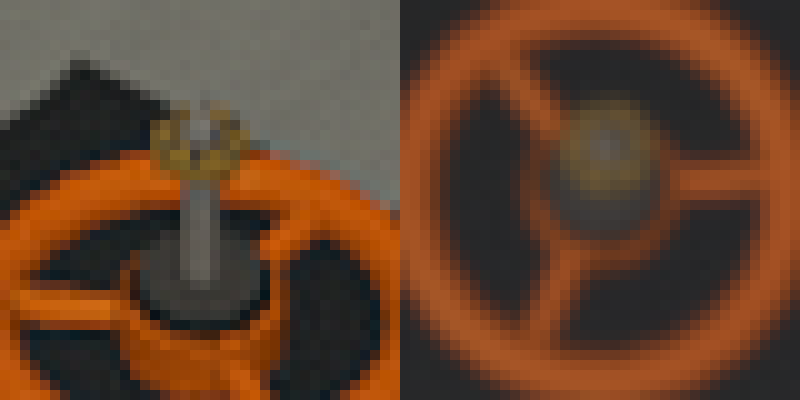

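```bash
sed -i 's/^def crop/CAL={n:get_calibration(n) for n in("side","top")}\ndef crop/; s/c=get_calibration(n);/c=CAL[n];/g' h.py
cat > loc.py <<'E'
from h import *
I={n:cv2.imread(f"pics/{n}0.png") for n in("side","top")}
L=lambda f,x:least_squares(f,x,diff_step=1e-3)
near={"side":(256,258),"top":(244,207)}
ob={n:maskc(blue(I[n]),near[n]) for n in I};print(ob)
def pp(x,y,z=6): return np.vstack([circ(x,y,z+40,22),circ(x,y,z+45,22),circ(x,y,z+75,13)])
for ns in(["side"],["top"],["side","top"]):
    s=L(lambda p:np.hstack([hullc(n,pp(*p))[0]-ob[n][0] for n in ns]),[600,200]);print("punch",ns,s.x,s.fun,[hullc(n,pp(*s.x))[1] for n in ns])
s=L(lambda p:np.hstack([hullc(n,pp(*p))[0]-ob[n][0] for n in I]),[600,200,6]);print("punch3",s.x,s.fun)
near={"side":(306,197),"top":(329,185)}
ob={n:maskc(orange(I[n]),near[n]) for n in I};print(ob)
for zz in(23,):
  for ns in(["side"],["top"],["side","top"]):
    s=L(lambda p:np.hstack([hullc(n,circ(p[0],p[1],zz,66))[0]-ob[n][0] for n in ns]),[600,10]);print("ring",ns,s.x,s.fun,[hullc(n,circ(*s.x,zz,66))[1] for n in ns])
s=L(lambda p:np.hstack([hullc(n,circ(*p,66))[0]-ob[n][0] for n in I]),[600,10,20]);print(s.x,s.fun)
F=s.x
for n in I:
  for z in (103,93,90): print(n,z,proj(n,[F[0],F[1],z]))
print("nut side@90",atz("side",305.5,178.5,90),"top@93",atz("top",329,179.3,92),tri((305.5,178.5),(329,179.3)))
for nm,a,b,h in(("ram",(216,233),(245,159),22),("can",(351,132),(426,156),40),("str",(399,158),(431,212),20)): print(nm,atz("side",*a,h),atz("top",*b,h))
E
python3 loc.py
```

```text
{'side': (array([254.8125 , 257.09375]), 288.0), 'top': (array([243.57763975, 206.72670807]), 161.0)}
punch ['side'] [466.03447317 278.84208146] [ 1.10827725e-06 -5.32974695e-07] [310.7313524731435]
punch ['top'] [466.31386674 277.62149236] [ 2.74476321e-07 -6.75200909e-07] [180.03878454247024]
punch ['side', 'top'] [466.24929041 278.30781183] [ 0.11059011 -0.18018533 -0.23451977  0.01722359] [310.50840932747815, 180.05665579554625]
punch3 [466.74572241 278.09040347   4.66995761] [ 0.08241528  0.01977318 -0.06237789 -0.08737906]
{'side': (array([305.61502347, 196.8028169 ]), 1278.0), 'top': (array([328.32095901, 183.97525135]), 1293.0)}
ring ['side'] [547.55487979  25.07624407] [-3.32377340e-07 -4.86687014e-07] [1268.2073360078502]
ring ['top'] [545.13686511  28.9178321 ] [-4.80354061e-07 -1.11836556e-07] [1445.9046018244699]
ring ['side', 'top'] [545.93717941  27.35125169] [-0.15427767  0.70191374  0.51873575 -0.24796003] [1273.8999203583226, 1445.406818499323]
[543.98084997  28.92930912  28.05610761] [-0.05261535 -0.01025108  0.03427731  0.04924491]
side 103 [305.40715327 175.34469373]
side 93 [305.43228883 178.22359471]
side 90 [305.4397771  179.08126392]
top 103 [329.06037033 178.64378566]
top 93 [328.9612749  179.37656629]
top 90 [328.93190254 179.59376595]
nut side@90 [545.4666259   27.16679687  90.        ] top@93 [544.41906587  28.79712568  92.        ] [544.29756521  28.66408925  91.72859678]
ram [618.12864059 277.31941629  22.        ] [617.88743047 286.41997953  22.        ]
can [ 634.42545629 -267.33835604   40.        ] [ 633.62715362 -265.98642205   40.        ]
str [ 463.35120321 -288.79670327   20.        ] [ 465.14541892 -282.29724818   20.        ]
```

Positions: punch at about (466.3, 278), pin at about (544.3, 28.6). I'll spin the tool so its x lies along world x, then travel high.

step_arm:
  increments:
    - [[0, 0, 0, 0, -0.18], [0, 0, 0, 0, -0.18], [0, 0, 0, 0, -0.18], [0, 0, 0, 0, -0.18], [0, 0, 0, 0, -0.18]]

```text
time: 0.72
position: [215.1, -557.7, 214.4]
orientation: [0.991, -0.137, -0.001, -0.003]
contact_force: [0.8, 0.3, -0.3]
gripper_width: 93.2
```

step_arm:
  increments:
    - [[0, 0, 0, 0, -0.18], [0, 0, 0, 0, -0.13], [0, 0, 0, 0, -0.05], [0, 0.03, -0.05, 0, 0], [0, 0.03, -0.05, 0, 0]]

```text
time: 1.35
position: [263.6, -450.6, 210.9]
orientation: [0.999, 0.047, -0.002, -0.007]
contact_force: [0.6, 0.1, 0.5]
gripper_width: 92.8
```

step_arm:
  increments:
    - [[0, 0.03, -0.05, 0, 0.09], [0, 0.03, -0.055, -0.002, 0], [0, 0.03, -0.06, -0.002, 0], [0, 0.03, -0.06, -0.002, 0], [0, 0.03, -0.06, -0.002, 0]]

```text
time: 1.98
position: [400.7, -172.6, 219.8]
orientation: [1.0, -0.001, -0.003, -0.008]
contact_force: [0.9, -0.8, -0.2]
gripper_width: 92.8
```

step_arm:
  increments:
    - [[0, 0.02, -0.06, -0.002, 0], [0, 0.02, -0.06, -0.002, 0], [0, 0.02, -0.06, -0.002, 0], [0, 0.0, -0.06, 0, 0], [0, 0.0, -0.06, 0, 0]]

```text
time: 2.6
position: [459.2, 129.5, 229.1]
orientation: [1.0, -0.001, -0.003, -0.008]
contact_force: [1.0, -0.3, 0.1]
gripper_width: 93.2
```

step_arm:
  increments:
    - [[0, 0.004, -0.06, 0.01, 0], [0, 0.002, -0.05, 0.02, 0], [0, 0.001, -0.028, 0.03, 0], [0, 0, -0.004, 0.03, 0], [0, 0, 0, 0.015, 0]]

```text
time: 3.22
position: [464.3, 282.6, 123.7]
orientation: [1.0, 0.003, -0.002, -0.008]
contact_force: [-0.1, -0.2, 0.3]
gripper_width: 93.3
```

Run:
```python
from h import *
for n in("side","top"): cv2.imwrite(f"pics/{n}1.png",camera(n)[:,:,::-1])
s=sense();print(s['position'],s['orientation'],s['qpos'],s['contact_force'])
a=cv2.resize(cv2.imread("pics/side1.png")[180:300,200:320],(400,400),interpolation=cv2.INTER_CUBIC)
b=cv2.resize(cv2.imread("pics/top1.png")[150:250,190:290],(400,400),interpolation=cv2.INTER_CUBIC)
cv2.imwrite("pics/c2.png",np.hstack([a,b]))
```

```text
[464.16140427 281.72371923 123.75832726] [ 0.99996241  0.00213241 -0.00242069 -0.00804829] [0.43945856 0.03816724 1.76192141 0.01708895 1.33910492 0.43128941] [-0.11820966  0.55298373 -0.04616798]
```

View pics/c2.png

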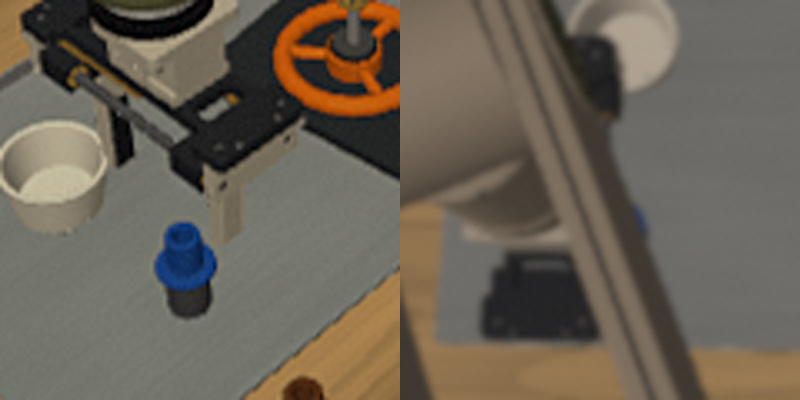

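The picture shows the open jaws above and around the punch (about (255,258) side), with the ramekin clear. Descending.

step_arm:
  increments:
    - [[0, 0.002, 0.004, 0.02, 0], [0, 0.0005, 0.001, 0.02, 0], [0, 0, 0, 0.02, 0], [0, 0, 0, 0.006, 0], [0, 0, 0, 0, 0]]

```text
time: 3.95
position: [472.2, 276.5, 63.8]
orientation: [1.0, -0.0, 0.002, -0.01]
contact_force: [0.2, -0.5, -0.1]
gripper_width: 93.0
```

step_arm:
  increments:
    - [[0, -0.005, -0.001, 0.004, 0], [0, -0.001, 0, 0.003, 0], [0, 0, 0, 0.002, 0], [0, 0, 0, 0, 0]]

```text
time: 4.45
position: [467.4, 278.4, 57.1]
orientation: [1.0, -0.0, 0.004, -0.011]
contact_force: [-1.0, -0.0, 0.6]
gripper_width: 92.9
```

step_arm:
  increments:
    - [[0, -0.001, 0, 0.004, 0], [0, 0, 0, 0, 0], [120, 0, 0, 0, 0], [180, 0, 0, 0, 0], [255, 0, 0, 0, 0]]

```text
time: 5.08
position: [466.5, 278.5, 52.9]
orientation: [1.0, -0.0, 0.004, -0.011]
contact_force: [0.7, 0.6, -0.0]
gripper_width: 67.4
```

step_arm:
  increments:
    - [[255, 0, 0, 0, 0], [255, 0, 0, 0, 0], [255, 0, 0, 0, 0], [255, 0, 0, 0, 0]]

```text
time: 5.58
position: [466.5, 278.6, 53.0]
orientation: [1.0, -0.0, 0.004, -0.011]
contact_force: [-0.6, 0.3, 1.5]
gripper_width: 27.8
```

step_arm:
  increments:
    - [[255, 0, 0, 0, 0], [255, 0, 0, 0, 0], [255, 0, 0, -0.01, 0], [255, 0, 0, -0.02, 0], [255, 0, 0, 0, 0]]

```text
time: 6.2
position: [466.0, 277.8, 84.2]
orientation: [1.0, -0.0, 0.004, -0.011]
contact_force: [0.1, 0.7, -1.9]
gripper_width: 25.0
```

Run:
```python
from h import *
cv2.imwrite(f"pics/side2.png",camera("side")[:,:,::-1])
s=sense();print(s['position'],s['orientation'],s['contact_force'],s['gripper_width'])
crop("pics/side2.png",200,170,120,120,5,"pics/c3.png")
```

```text
[465.22746191 277.37380988  82.96682822] [ 9.99942672e-01 -2.32168316e-04  3.06712671e-03 -1.02563071e-02] [-0.06123906  0.80352429 -0.66913924] 24.81761900845226
```

View pics/c3.png

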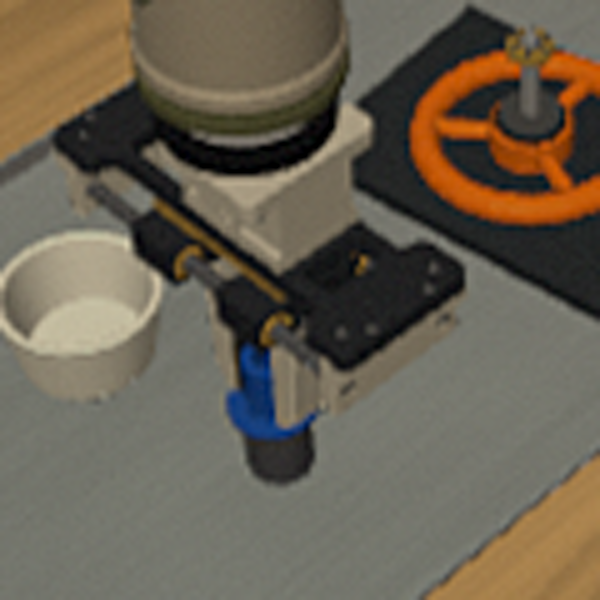

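The picture shows the punch gripped by its neck and off the strip (about (255,262) side). Now I'll raise it and carry it to the pin.

step_arm:
  increments:
    - [[255, 0, 0, -0.03, 0], [255, 0, 0, -0.03, 0], [255, 0.01, 0.03, -0.02, 0], [255, 0.015, 0.045, -0.005, 0], [255, 0.015, 0.045, 0, 0]]

```text
time: 6.88
position: [502.6, 154.6, 163.8]
orientation: [1.0, 0.003, 0.0, -0.009]
contact_force: [-0.0, -0.2, -1.4]
gripper_width: 25.0
```

step_arm:
  increments:
    - [[255, 0.012, 0.04, 0, 0], [255, 0.008, 0.03, 0, 0], [255, 0.003, 0.01, 0, 0], [255, 0, 0, 0, 0]]

```text
time: 7.38
position: [525.7, 69.6, 159.2]
orientation: [1.0, 0.001, -0.001, -0.009]
contact_force: [-0.6, -0.2, -2.0]
gripper_width: 25.0
```

step_arm:
  increments:
    - [[255, 0.005, 0.005, -0.015, 0], [255, 0.007, 0.018, -0.003, 0], [255, 0.005, 0.012, 0, 0], [255, 0, 0.002, 0, 0], [255, 0, 0, 0, 0]]

```text
time: 8.0
position: [543.9, 32.1, 177.8]
orientation: [1.0, 0.002, -0.001, -0.009]
contact_force: [0.9, -0.2, -1.5]
gripper_width: 25.1
```

Run:
```python
from h import *
for n in("side","top"): cv2.imwrite(f"pics/{n}3.png",camera(n)[:,:,::-1])
s=sense();print(s['position'],s['orientation'],s['contact_force'],s['gripper_width'])
a=cv2.resize(cv2.imread("pics/side3.png")[130:210,266:346],(400,400),interpolation=cv2.INTER_CUBIC)
b=cv2.resize(cv2.imread("pics/top3.png")[140:220,290:370],(400,400),interpolation=cv2.INTER_CUBIC)
cv2.imwrite("pics/c4.png",np.hstack([a,b]))
```

```text
[543.83848479  32.38034359 177.81992626] [ 0.99995367  0.00230706 -0.00127152 -0.00925806] [-0.15176982 -0.75934361 -1.49770078] 25.313437230261773
```

View pics/c4.png

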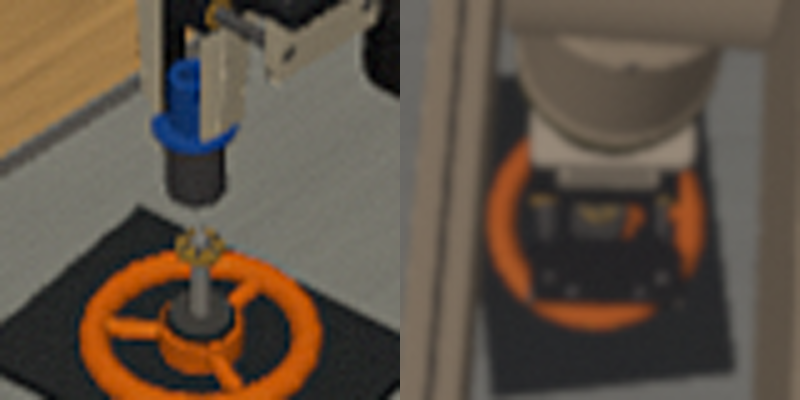

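The picture shows the punch about 28 mm above the nut, slightly left of the pin line (foot at column 305.1, pin at 305.8 in side). I'll measure this more finely.

Run:
```python
from h import *
im=cv2.imread("pics/side3.png").astype(float)
g=im.mean(2)
for r in range(161,170): print(r,g[r,294:318].astype(int))
print()
for r in range(184,193): print(r,g[r,298:314].astype(int))
for p in [(543.7,33.2,150),(543.7,33.2,135),(544.3,28.6,85),(544.3,28.6,70)]: print(p,proj("side",p))
```

```text
161 [116 115 115 117 106  54  35  42  44  42  45  46  44  45  41  40  22 111
 116 114 115 114 115 113]
162 [114 113 117 119 105  55  36  44  43  47  47  47  49  45  44  39  22 110
 121 115 112 112 115 111]
163 [114 115 114 120 104  52  38  44  48  48  50  50  49  48  47  42  22 111
 119 113 115 114 112 113]
164 [114 115 118 121 108  54  39  43  49  46  47  45  45  46  46  39  22 101
 117 113 112 113 114 111]
165 [115 116 116 121 102  53  35  45  45  48  48  49  48  47  46  39  24  84
 113 114 114 115 114 115]
166 [117 117 117 120 108  55  39  43  44  50  50  44  47  46  42  41  28  86
 113 115 112 115 115 112]
167 [116 117 113 113 124  64  36  42  46  48  50  48  48  46  41  37  21  84
 113 115 116 113 113 114]
168 [116 113 113 116 121  73  41  41  47  46  49  47  45  48  44  31  45  95
 116 116 113 115 111 111]
169 [116 116 116 114 117 102  53  35  39  43  48  50  43  43  38  34  88 117
 119 113 113 113 112 111]

184 [95 94 90 86 87 87 88 93 97 75 89 88 88 86 91 94]
185 [82 75 65 68 65 63 86 95 96 74 67 59 67 68 67 78]
186 [61 44 34 31 28 25 74 94 97 72 36 21 33 34 38 46]
187 [32 34 32 31 31 26 77 94 98 74 42 31 32 28 28 68]
188 [32 33 36 33 48 46 81 95 98 75 52 45 40 33 64 99]
189 [ 33  32  36  48  62  54  83  94  98  76  60  54  48  54 100 106]
190 [32 54 56 56 60 51 81 95 98 75 56 55 59 70 89 94]
191 [49 59 63 59 60 53 86 95 98 77 56 57 55 58 46 79]
192 [64 39 54 60 59 54 74 91 94 76 60 58 58 61 30 72]
(543.7, 33.2, 150) [304.19248865 162.21266004]
(543.7, 33.2, 135) [304.24113079 166.74690711]
(544.3, 28.6, 85) [305.45208639 180.3885831 ]
(544.3, 28.6, 70) [305.48896536 184.61332887]
```

Run:
```python
from h import *
im=cv2.imread("pics/side3.png").astype(float)
g=im.mean(2)
print(g[166:176,303:307].astype(int))
for y in(33.2,32.2,31.2): print(y,max(proj("side",p)[1] for p in circ(543.7,y,130.8,16)), proj("side",(543.7,y,150))[0])
# flange at
```

```text
[[ 50  50  44  47]
 [ 48  50  48  48]
 [ 46  49  47  45]
 [ 43  48  50  43]
 [ 42  41  39  34]
 [ 86  70  69  82]
 [121 108 105 121]
 [119 119 115 118]
 [116 118 115 109]
 [103  97 115  99]]
33.2 172.08395775081806 304.192488652718
32.2 171.89806854359685 304.4673687407786
31.2 171.71233797249613 304.74201392420736
```

Run:
```python
from h import *
g=cv2.imread("pics/side0.png").astype(float).mean(2)
print(g[266:280,254:259].astype(int))
print(max(proj("side",p)[1] for p in circ(466.3,278,6,16)),proj("side",(466.3,278,25)))
for r in (267,269,270): print(r,g[r,246:270].astype(int))
# flange lower edge/blue rows in both
for f,c in(("pics/side0.png",(252,260)),("pics/side3.png",(301,308))):
    im=cv2.imread(f); m=blue(im); 
    print([(int(x),np.where(m[:,x])[0].min(),np.where(m[:,x])[0].max()) for x in range(*c)])
print(max(proj("side",p)[1] for p in circ(466.3,278,46,22)),max(proj("side",p)[1] for p in circ(543.7,32.5,170.8,22)))
```

```text
[[ 59  58  56  53  54]
 [ 44  43  41  41  41]
 [ 44  47  44  42  46]
 [ 43  45  43  45  43]
 [ 46  44  44  45  43]
 [ 44  47  45  42  41]
 [ 44  45  45  46  39]
 [ 42  40  44  43  45]
 [ 41  36  37  36  37]
 [ 85  68  66  79  80]
 [117 103 100 113 116]
 [111 112 113 112 108]
 [111 109 108 109 111]
 [110 110 111 111 110]]
275.48351569435977 [256.03207487 265.12389887]
267 [111 109 113  90  47  35  33  41  44  43  41  41  41  40  41  34  26  70
 108 114 110 109 111 106]
269 [109 110 108 120  63  30  40  42  43  45  43  45  43  41  37  36  21  57
 109 111 110 107 110 109]
270 [109 108 109 118  59  29  39  43  46  44  44  45  43  39  40  34  20  67
 108 109 108 108 110 112]
[(252, np.int64(247), np.int64(266)), (253, np.int64(247), np.int64(266)), (254, np.int64(247), np.int64(266)), (255, np.int64(247), np.int64(266)), (256, np.int64(247), np.int64(266)), (257, np.int64(247), np.int64(266)), (258, np.int64(248), np.int64(266)), (259, np.int64(249), np.int64(265))]
[(301, np.int64(142), np.int64(160)), (302, np.int64(142), np.int64(160)), (303, np.int64(142), np.int64(160)), (304, np.int64(142), np.int64(160)), (305, np.int64(142), np.int64(160)), (306, np.int64(158), np.int64(160)), (307, np.int64(158), np.int64(160))]
266.9343509643534 161.26833247063968
```

step_arm:
  increments:
    - [[255, 0.0005, 0.003, 0, 0], [255, 0, 0.0005, 0, 0], [255, 0, 0, 0, 0]]

```text
time: 8.48
position: [544.0, 29.3, 177.5]
orientation: [1.0, 0.003, -0.002, -0.009]
contact_force: [0.2, 0.8, -1.1]
gripper_width: 24.9
```

Run:
```python
from h import *
cv2.imwrite(f"pics/side4.png",camera("side")[:,:,::-1])
s=sense();print(s['position'],s['orientation'],s['contact_force'],s['gripper_width'])
g=cv2.imread("pics/side4.png").astype(float).mean(2)
for r in range(161,164): print(r,g[r,294:318].astype(int))
print(g[166:176,303:307].astype(int).T)
print(proj("side",(544.3,28.6,150)))
```

```text
[543.98098313  29.32146501 177.4714274 ] [ 0.99995114  0.00274833 -0.00154996 -0.00936861] [-0.44643016 -0.59742522 -1.76835403] 24.978757413574172
161 [115 116 116 115 123  88  47  37  44  45  46  48  48  47  44  43  34  45
 112 119 115 111 114 113]
162 [115 115 115 116 120  91  47  36  45  48  46  48  49  48  49  43  36  44
 110 118 114 113 113 110]
163 [115 114 115 116 123  90  46  37  46  48  48  49  48  48  47  44  37  33
 109 118 117 113 113 112]
[[ 45  46  43  42  60 100 117 117 115 101]
 [ 47  48  44  45  49  93 120 118 119  99]
 [ 46  48  50  47  51  94 119 117 117 113]
 [ 47  45  47  42  48  91 121 117 109 100]]
[305.28521971 161.27282954]
```

step_arm:
  increments:
    - [[255, 0.0006, 0.0008, 0.01, 0], [255, 0, 0.0002, 0.01, 0], [255, 0, 0.0002, 0.005, 0], [255, 0, 0, 0, 0]]

```text
time: 9.02
position: [543.9, 28.7, 149.7]
orientation: [1.0, 0.003, -0.002, -0.009]
contact_force: [1.0, -0.6, -1.1]
gripper_width: 25.2
```

step_arm:
  increments:
    - [[255, 0.0004, 0.0002, 0.003, 0], [255, 0, 0, 0.003, 0], [255, 0, 0, 0, 0], [255, 0, 0, 0, 0]]

```text
time: 9.52
position: [544.7, 28.6, 143.9]
orientation: [1.0, 0.003, -0.002, -0.009]
contact_force: [-0.1, -0.6, -1.3]
gripper_width: 25.0
```

Run:
```python
from h import *
cv2.imwrite(f"pics/side5.png",camera("side")[:,:,::-1])
s=sense();print(s['position'],s['orientation'],s['contact_force'],s['torque'],s['gripper_width'])
crop("pics/side5.png",276,140,60,60,9,"pics/c5.png")
```

```text
[544.7076991   28.58621324 143.88034944] [ 0.9999503   0.00284386 -0.00182869 -0.00937952] [ 0.47783529 -0.44418441 -1.74644833] [-0.04160121 -0.06177846  0.01799579] 25.45270389492652
```

View pics/c5.png

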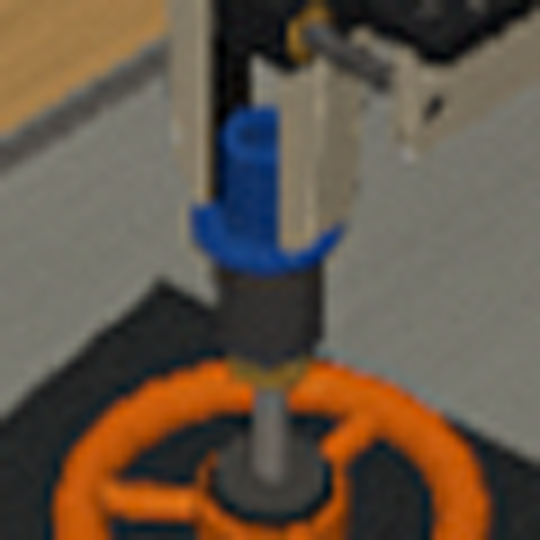

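The picture shows the punch foot over the pin, right at the nut (about (305,181) side), and well centred. Next I'll estimate the buffer height visually, to know where to start feeling for it.

Run:
```python
from h import *
S=12;x0,y0=285,170
im=cv2.imread("pics/side5.png")[y0:y0+42,x0:x0+42]
im=cv2.resize(im,None,fx=S,fy=S,interpolation=cv2.INTER_CUBIC)
im=cv2.convertScaleAbs(im,alpha=2)
o=im.copy()
for z,c in((44,(0,255,0)),(54,(255,255,0)),(38,(0,0,255))):
    p=np.array([(proj("side",q)-[x0-.5,y0-.5])*S for q in circ(544.3,28.6,z,17.5 if z>38 else 23)]).astype(int)
    cv2.polylines(o,[p.reshape(-1,1,2)],True,c,1)
cv2.imwrite("pics/c6.png",cv2.resize(np.hstack([im,o]),None,fx=.79,fy=.79))
```

```text
(no output)
```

View pics/c6.png

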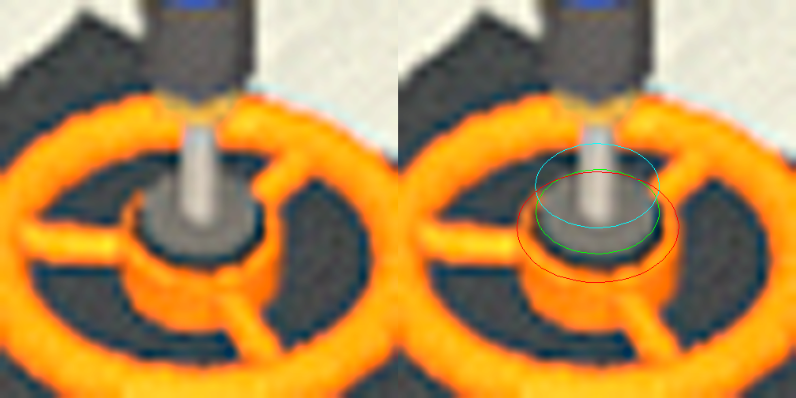

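The visible buffer top is near z≈44–45, so it is a low buffer. Even so, from TCP z≈122 (the tallest possible buffer) down, I'll go only in short calls and watch the force.

step_arm:
  increments:
    - [[255, 0, 0, 0.002, 0], [255, 0, 0, 0.002, 0], [255, 0, 0, 0.002, 0], [255, 0, 0, 0, 0]]

```text
time: 10.07
position: [545.3, 28.6, 139.0]
orientation: [1.0, 0.003, -0.001, -0.009]
contact_force: [-0.5, -0.0, -0.7]
gripper_width: 25.2
```

step_arm:
  increments:
    - [[255, -0.0006, 0.0001, 0.002, 0], [255, 0, 0, 0.002, 0], [255, 0, 0, 0.001, 0], [255, 0, 0, 0, 0]]

```text
time: 10.58
position: [545.4, 28.5, 136.7]
orientation: [1.0, 0.003, 0.0, -0.009]
contact_force: [-0.7, -0.1, -0.1]
gripper_width: 25.2
```

step_arm:
  increments:
    - [[255, -0.0006, 0.0001, 0.002, 0], [255, -0.0003, 0, 0.002, 0]]

```text
time: 10.82
position: [545.5, 28.4, 134.3]
orientation: [1.0, 0.003, 0.001, -0.009]
contact_force: [-3.6, -0.4, 8.4]
gripper_width: 24.9
```

Run:
```python
from workcell import *
s=sense();print(s['position'],s['contact_force'],s['torque'],s['qvel'],s['joint_efforts'])
```

```text
[545.53846764  28.41907397 134.30782958] [-3.63431403 -0.42254793  8.3807925 ] [-0.07809251  0.75820641  0.03076299] [-0.00018161  0.00331602  0.01559657 -0.00100652 -0.02611005 -0.00029446] [-7.17467512e-03 -4.58920276e+01 -4.53913522e+01  2.99883820e-01
 -1.40417453e+00 -3.54183561e-03]
```

step_arm:
  increments:
    - [[255, -0.002, 0, 0.002, 0], [255, -0.001, 0, 0.002, 0], [255, -0.001, 0, 0.002, 0]]

```text
time: 11.2
position: [545.1, 28.4, 132.0]
orientation: [1.0, 0.003, 0.006, -0.009]
contact_force: [-1.4, -0.2, 7.5]
gripper_width: 24.8
```

step_arm:
  increments:
    - [[255, -0.001, 0, 0.007, 0], [255, -0.0005, 0, 0.007, 0]]

```text
time: 11.45
position: [545.0, 28.4, 120.2]
orientation: [1.0, 0.003, 0.008, -0.009]
contact_force: [-3.7, -0.3, 7.3]
gripper_width: 25.1
```

Run:
```python
from h import *
s=sense();print(s['position'],s['orientation'],s['contact_force'],s['torque'])
cv2.imwrite(f"pics/side6.png",camera("side")[:,:,::-1])
crop("pics/side6.png",276,140,60,60,9,"pics/c7.png")
```

```text
[545.04714889  28.44107454 120.15857326] [ 0.99992868  0.00296009  0.00760425 -0.00871999] [-3.6959313  -0.32604976  7.27643539] [-0.17445183  0.81231935 -0.0295991 ]
```

View pics/c7.png

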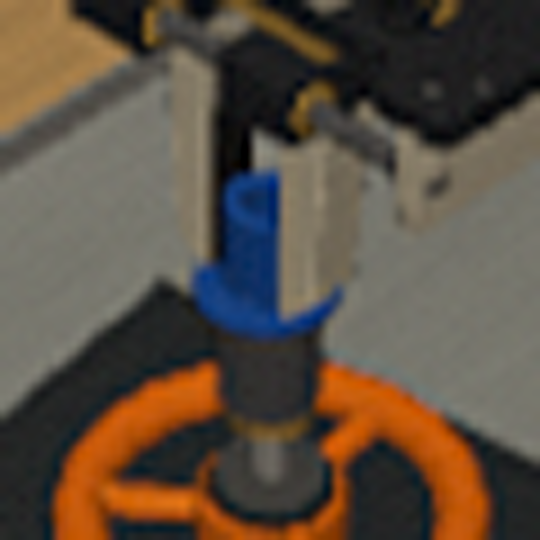

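step_arm:
  increments:
    - [[255, -0.0015, 0, 0.007, 0], [255, -0.001, 0, 0.005, 0]]

```text
time: 11.75
position: [544.8, 28.4, 109.5]
orientation: [1.0, 0.003, 0.01, -0.009]
contact_force: [-1.3, 0.2, 7.2]
gripper_width: 24.9
```

Run:
```python
from h import *
s=sense();print(s['position'],s['orientation'],s['contact_force'],s['torque'])
cv2.imwrite(f"pics/side7.png",camera("side")[:,:,::-1])
s=sense();print(s['position'],s['orientation'],s['contact_force'],s['torque'])
crop("pics/side7.png",285,165,40,40,14,"pics/c8.png")
```

```text
[544.76088636  28.44281506 109.5175544 ] [ 0.99990824  0.00294129  0.01008777 -0.00854991] [-1.29857759  0.15775215  7.2277874 ] [-0.09002445  0.407401    0.02064583]
[544.57828583  28.52904102 109.02524157] [ 0.99990913  0.00293503  0.0099429  -0.00861735] [0.19643756 0.83911636 4.81528   ] [ 0.04630328 -0.15699816 -0.04923449]
```

View pics/c8.png

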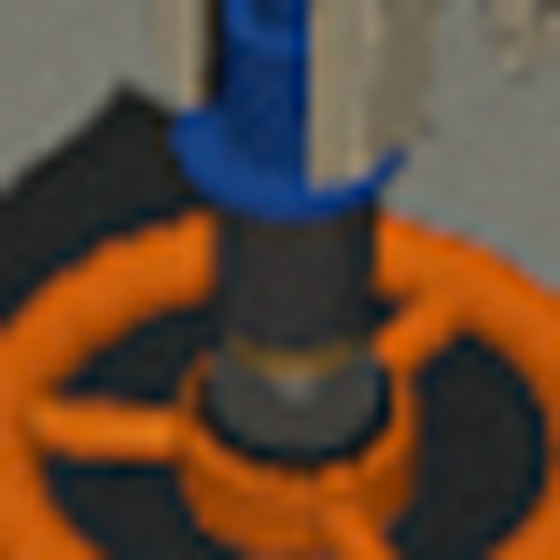

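Nut still above the buffer (brass edge near (305,191), buffer top near row 193). From here I'll go one row at a time.

step_arm:
  increments:
    - [[255, -0.0005, 0, 0.003, 0]]

```text
time: 11.92
position: [544.8, 28.4, 107.0]
orientation: [1.0, 0.003, 0.011, -0.009]
contact_force: [-3.7, -1.1, 8.2]
gripper_width: 24.8
```

step_arm:
  increments:
    - [[255, -0.0005, 0, 0.003, 0]]

```text
time: 12.05
position: [544.8, 28.4, 104.7]
orientation: [1.0, 0.003, 0.011, -0.008]
contact_force: [-2.9, -1.0, 8.2]
gripper_width: 25.5
```

step_arm:
  increments:
    - [[255, -0.0005, 0, 0.003, 0]]

```text
time: 12.18
position: [544.7, 28.4, 102.3]
orientation: [1.0, 0.003, 0.012, -0.008]
contact_force: [-2.7, -0.0, 7.2]
gripper_width: 24.8
```

step_arm:
  increments:
    - [[255, -0.0005, 0, 0.0025, 0]]

```text
time: 12.3
position: [544.6, 28.4, 100.6]
orientation: [1.0, 0.003, 0.012, -0.008]
contact_force: [-3.0, -0.0, 8.1]
gripper_width: 25.1
```

step_arm:
  increments:
    - [[255, -0.0005, 0, 0.002, 0]]

```text
time: 12.42
position: [544.6, 28.4, 99.3]
orientation: [1.0, 0.003, 0.013, -0.008]
contact_force: [-2.7, -0.3, 7.1]
gripper_width: 24.9
```

step_arm:
  increments:
    - [[255, -0.0005, 0, 0.002, 0]]

```text
time: 12.55
position: [544.5, 28.4, 98.0]
orientation: [1.0, 0.003, 0.013, -0.008]
contact_force: [-2.9, 0.1, 8.4]
gripper_width: 25.0
```

step_arm:
  increments:
    - [[255, -0.0005, 0, 0.002, 0]]

```text
time: 12.68
position: [544.6, 28.4, 97.0]
orientation: [1.0, 0.003, 0.014, -0.008]
contact_force: [-3.9, -0.7, 12.2]
gripper_width: 25.2
```

Touch felt: Fz jumped from about 7.7 to 12.2, so the buffer carries about 4.5 N. Squeezing on to about 10 N.

step_arm:
  increments:
    - [[255, -0.0005, 0, 0.0019, 0]]

```text
time: 12.8
position: [544.8, 28.3, 96.5]
orientation: [1.0, 0.003, 0.014, -0.008]
contact_force: [-6.4, -1.4, 15.3]
gripper_width: 25.1
```

Run:
```python
from workcell import *
s=sense();print(s['position'],s['contact_force'],s['qvel'])
```

```text
[544.75067049  28.31906209  96.47969378] [-6.39862794 -1.42007896 15.32779492] [ 0.00011796 -0.00451988  0.01173865  0.00118736 -0.01844067 -0.00016033]
```

step_arm:
  increments:
    - [[255, -0.001, 0, 0.0019, 0]]

```text
time: 12.92
position: [544.6, 28.3, 96.4]
orientation: [1.0, 0.003, 0.015, -0.008]
contact_force: [-5.9, 0.0, 15.0]
gripper_width: 25.2
```

step_arm:
  increments:
    - [[255, -0.001, 0, 0.0023, 0]]

```text
time: 13.05
position: [544.6, 28.2, 96.1]
orientation: [1.0, 0.003, 0.016, -0.008]
contact_force: [-6.8, -0.4, 18.1]
gripper_width: 25.3
```

step_arm:
  increments:
    - [[255, -0.0005, 0, 0.0018, 0], [255, 0, 0, 0, 0], [255, 0, 0, 0, 0]]

```text
time: 13.42
position: [544.6, 28.3, 96.5]
orientation: [1.0, 0.003, 0.017, -0.008]
contact_force: [-0.4, -0.7, 1.9]
gripper_width: 25.3
```

Run:
```python
from h import *
cv2.imwrite(f"pics/side8.png",camera("side")[:,:,::-1])
s=sense();print(s['position'],s['orientation'],s['contact_force'],s['torque'])
crop("pics/side8.png",276,150,60,60,9,"pics/c9.png")
```

```text
[544.65060113  28.32110014  96.44248694] [ 0.99981903  0.00314838  0.01701278 -0.00790915] [-1.81972349 -0.18590669  2.80768432] [-0.06291769  0.26613381  0.00407625]
```

View pics/c9.png

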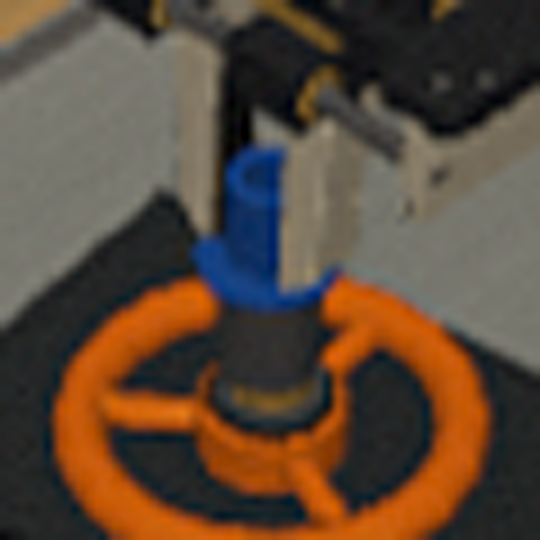

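The nut is seated on the buffer (brass edge near (306,193)). Now lifting off straight up along world vertical.

step_arm:
  increments:
    - [[255, 0.0002, -0.0001, -0.005, 0], [255, 0.0004, -0.0002, -0.01, 0], [255, 0.0004, -0.0002, -0.01, 0], [255, 0.0003, -0.0002, -0.01, 0]]

```text
time: 13.98
position: [544.0, 28.4, 132.0]
orientation: [1.0, 0.003, 0.016, -0.008]
contact_force: [0.2, -0.5, -2.0]
gripper_width: 24.9
```

step_arm:
  increments:
    - [[255, 0.0006, -0.0002, -0.015, 0], [255, 0.0006, -0.0002, -0.015, 0], [255, 0.0006, -0.0002, -0.015, 0], [255, 0, 0, 0, 0]]

```text
time: 14.48
position: [545.8, 28.3, 183.0]
orientation: [1.0, 0.003, 0.018, -0.008]
contact_force: [0.4, 0.2, -0.8]
gripper_width: 24.9
```

Run:
```python
from h import *
for n in("side","top"): cv2.imwrite(f"pics/{n}9.png",camera(n)[:,:,::-1])
s=sense();print(s['position'],s['orientation'],s['contact_force'],s['torque'])
crop("pics/side9.png",256,120,80,90,6.5,"pics/c10.png")
```

```text
[544.75179935  28.30143985 180.94713176] [ 0.99982479  0.00312806  0.01669426 -0.00786783] [ 0.23037968  0.06217728 -1.62853637] [-0.05697012 -0.06372613 -0.03101417]
```

View pics/c10.png

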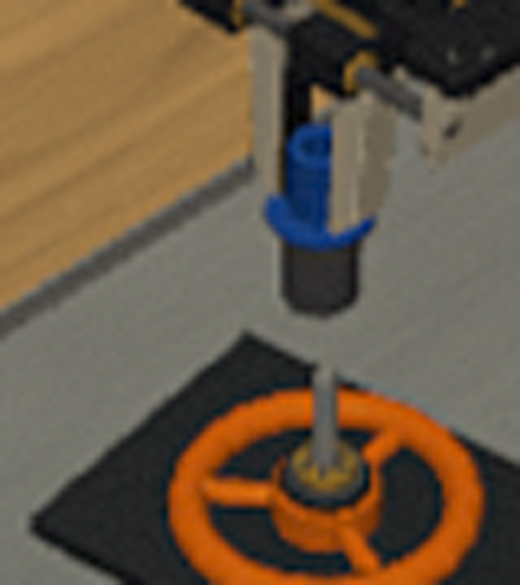

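The picture shows the nut seated on the buffer at about (306,191), and the punch free above the pin tip. Carrying the punch back to open strip, around (480,220).

step_arm:
  increments:
    - [[255, -0.01, -0.03, 0, 0], [255, -0.015, -0.045, 0, 0], [255, -0.015, -0.045, 0.005, 0], [255, -0.01, -0.03, 0.01, 0], [255, 0, 0, 0, 0]]

```text
time: 15.2
position: [490.3, 181.3, 161.3]
orientation: [1.0, 0.002, 0.013, -0.007]
contact_force: [0.1, 0.1, -1.1]
gripper_width: 25.2
```

step_arm:
  increments:
    - [[255, -0.005, -0.025, 0.02, 0], [255, -0.004, -0.015, 0.025, 0], [255, 0, 0, 0.025, 0], [255, 0, 0, 0.015, 0], [255, 0, 0, 0, 0]]

```text
time: 15.82
position: [483.7, 220.3, 73.1]
orientation: [1.0, 0.001, 0.012, -0.006]
contact_force: [0.5, -0.1, -1.8]
gripper_width: 25.4
```

step_arm:
  increments:
    - [[255, 0, 0, 0.006, 0], [255, 0, 0, 0.006, 0], [255, 0, 0, 0.002, 0], [255, 0, 0, 0, 0]]

```text
time: 16.32
position: [486.3, 220.2, 60.9]
orientation: [1.0, 0.001, 0.014, -0.007]
contact_force: [-0.8, -0.6, -1.5]
gripper_width: 25.1
```

Run:
```python
from h import *
cv2.imwrite("pics/side10.png",camera("side")[:,:,::-1])
s=sense();print(s['position'],s['orientation'],s['contact_force'],s['torque'])
print(proj("side",(483,221,6)))
crop("pics/side10.png",220,180,90,90,6,"pics/c11.png")
```

```text
[486.36701372 220.22409921  60.94817611] [ 9.99874191e-01  6.99557412e-04  1.43694453e-02 -6.68065242e-03] [ 0.09331349  1.06075035 -1.78305695] [ 0.01661198 -0.05219105 -0.00108789]
[269.35760028 253.07628882]
```

View pics/c11.png

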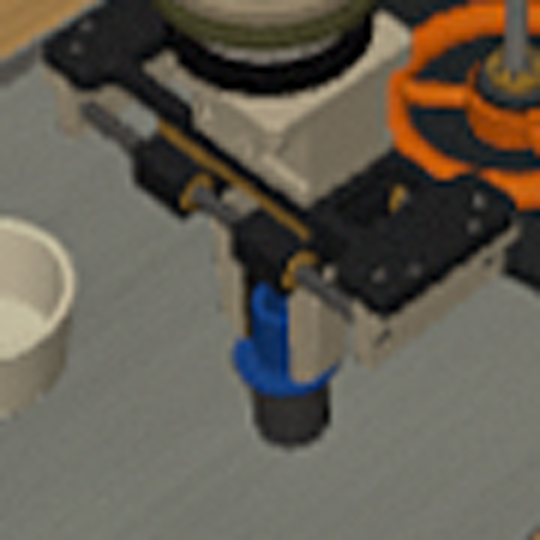

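The punch hangs upright about 8 mm above bare strip near (268,252) side, clear of the slate and ramekin. Lowering until contact.

step_arm:
  increments:
    - [[255, 0, 0, 0.004, 0], [255, 0, 0, 0.003, 0], [255, 0, 0, 0, 0]]

```text
time: 16.75
position: [486.8, 220.5, 53.9]
orientation: [1.0, 0.001, 0.015, -0.007]
contact_force: [-0.1, 0.2, -1.3]
gripper_width: 25.0
```

step_arm:
  increments:
    - [[255, 0, 0, 0.0015, 0]]

```text
time: 16.88
position: [487.3, 220.6, 52.9]
orientation: [1.0, 0.001, 0.015, -0.007]
contact_force: [-3.0, -2.4, 12.1]
gripper_width: 25.2
```

step_arm:
  increments:
    - [[255, 0, 0, 0, 0], [180, 0, 0, 0, 0], [170, 0, 0, 0, 0], [150, 0, 0, 0, 0]]

```text
time: 17.38
position: [487.9, 220.8, 53.5]
orientation: [1.0, 0.001, 0.016, -0.007]
contact_force: [0.5, 0.4, 0.6]
gripper_width: 36.2
```

step_arm:
  increments:
    - [[100, 0, 0, 0, 0], [0, 0, 0, 0, 0], [0, 0, 0, 0, 0], [0, 0, 0, 0, 0]]

```text
time: 17.88
position: [487.9, 220.8, 53.4]
orientation: [1.0, 0.001, 0.016, -0.007]
contact_force: [0.2, 0.7, 0.6]
gripper_width: 73.6
```

step_arm:
  increments:
    - [[0, 0, 0, 0, 0], [0, 0, 0, -0.01, 0], [0, 0, 0, -0.03, 0], [0, 0, 0, -0.04, 0], [0, 0, 0, -0.05, 0]]

```text
time: 18.5
position: [480.5, 217.8, 183.6]
orientation: [1.0, 0.001, 0.011, -0.006]
contact_force: [0.6, 1.3, -0.9]
gripper_width: 93.1
```

step_arm:
  increments:
    - [[0, -0.02, 0, -0.04, 0], [0, -0.02, 0, -0.02, 0], [0, 0, 0, 0, 0], [0, 0, 0, 0, 0]]

```text
time: 19.0
position: [441.0, 217.8, 252.2]
orientation: [1.0, 0.001, 0.017, -0.008]
contact_force: [0.7, -1.1, -0.2]
gripper_width: 93.1
```

Run:
```python
from h import *
for n in("side","top"): cv2.imwrite(f"pics/{n}11.png",camera(n)[:,:,::-1])
s=sense();print(s['position'],s['contact_force'],s['time'],s['qvel'])
a=cv2.resize(cv2.imread("pics/side11.png")[120:300,180:440],(780,540),interpolation=cv2.INTER_CUBIC)
cv2.imwrite("pics/c12.png",a)
im=cv2.imread("pics/side11.png");o=maskc(blue(im),(269,240))[0]
def pp(x,y,z=6): return np.vstack([circ(x,y,z+40,22),circ(x,y,z+45,22),circ(x,y,z+75,13)])
print(o,least_squares(lambda p:hullc("side",pp(*p))[0]-o,[487,220],diff_step=1e-3).x)
```

```text
[440.83945942 217.68607468 251.6032355 ] [-0.09875833  0.50129887  0.23591642] 19.1 [-0.0003681   0.01233045  0.0031018  -0.00055645  0.00199434  0.00014225]
[266.57454545 238.17454545] [489.1584838  220.44913085]
```

View pics/c12.png

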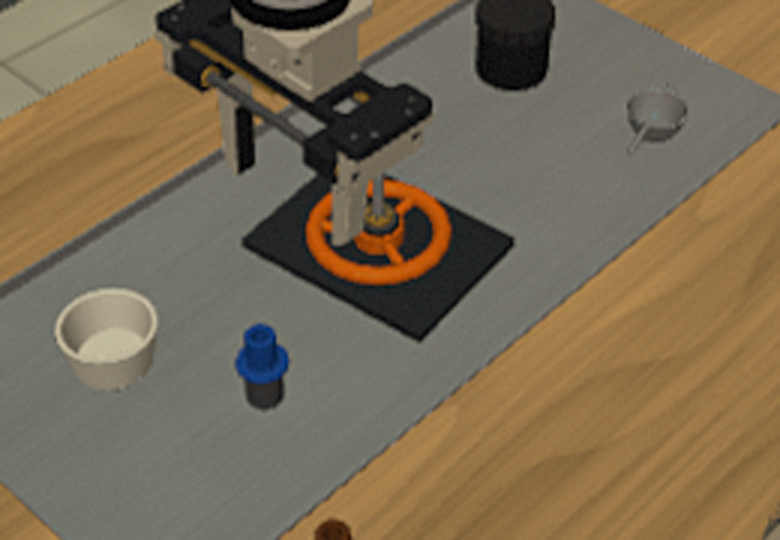

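View pics/top11.png

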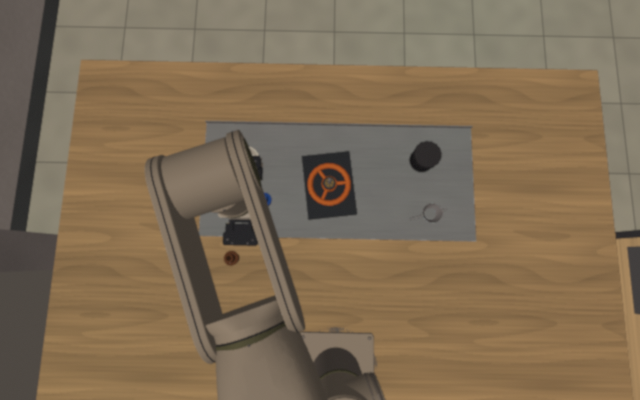

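The pictures show the punch upright on bare strip at side (267,243), the nut seated at side (306,193), and the bystanders where they were. Handing in.

```bash
python3 -c "
from workcell import *
s=sense();print(s['contact_force'],s['qvel'].round(4));print(sign_off())"
```

```text
[-0.09875833  0.50129887  0.23591642] [-0.0004  0.0123  0.0031 -0.0006  0.002   0.0001]
the job is handed in; nothing more can be done
None
```

I fetched the blue punch, slipped it over the pin and pressed the nut down. I then lifted the punch off, stood it on the bare strip and handed the job in at 19 s. The hand-in gives no verdict.

- **Squeeze:** The buffer was felt at TCP z ≈ 97 mm, where the force jumped from about 7.7 N (the teeth's drag) to 12.2 N. The highest reading was 18.1 N, so the rubber took about 10 N.
- **Not checked – nut grip after lift-off:** The tool rose about 0.4 mm when I stopped pushing, so the nut may have sprung back slightly. The last pictures show it seated on the buffer, but they can't resolve tenths of a millimetre. I can't confirm the remaining squeeze is above 5 N.
- **Punch:** It stands upright at about (488, 220) mm, roughly 200 mm from the pin's axis and clear of the slate.
- **Surroundings:** The gripper is open and well above everything, with no contact force beyond sensor noise. By eye, the ramekin, canister and tea strainer have not moved.
- **Tool tilt:** The tool drifted to about 0.04 rad of tilt while pressing, with up to 7 N sideways. It came off the pin cleanly.

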